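# Snap the sensor's cover shut and turn the job flag

### The job

The battery is in, so finish the sensor on the nest: swing its hinged cover shut and press each of the four snap tabs round its rim until all have clicked in flush and stay down. Only once all four hold, turn the nest's flag half a turn, to its other stop, so that the tick faces the front instead of the ring. Leave the loose things lying around where they are.

Things in the scene. Friction and masses are not known exactly. Their poses are not given: they have to be found in the camera images.
- nest: Fixed nest: painted grey tooling plate 140 x 225 mm, top 14 mm above the bench, holding a dark grey housing 92 (x) x 124 (y) mm, rim 50 mm above the bench (55.5 mm with the cover shut), battery and boards fitted. Origin on the bench under the housing's centre; x from front (cable gland) to back (hinge), y left, z up. Flag post at x 0, y -0.112.
- door (a joint): Light grey cover, 94 x 128 x 5 mm, hinged along the back: axis along nest y through nest x +0.049, z 0.0525; outer face 3 mm off the axis. 0 = shut, 1.57 = upright, 1.75 rad = fully open; starts at 1.1 to 1.6. A stiff hinge (0.05 N m) holds it wherever it is left; pushing its outer face near the free edge swings it forward and down.
- door_edge (a point): Middle of the cover's free (front) edge, on the outer face, 97 mm from the hinge axis. The 42 mm of edge round this point are plain, between the two front tabs. Axes of the cover: as the nest's when it is shut.
- tab_front_left (a joint): Snap tab at front edge, left of middle (hinge at nest x -0.024, y +0.034): dark grey ridged tongue 24 x 27 x 4 mm, hinged at its inner end, hook leg under its outer end. 0 = up, outer end 7 mm proud; 0.26 rad = flush with the cover. Springs up again unless, cover shut, it is pressed flush: its hook then snaps past a bead on the wall (about 7 N) and keeps it at 0.23 to 0.26.
- tab_front_left_pad (a point): Centre of the ridged top of tab_front_left, where it is pressed, 20 mm out from the tongue's hinge; with the cover shut it is 60 mm above the bench when the tab is up and 55 mm when it is engaged.
- tab_front_right (a joint): Snap tab at front edge, right of middle (hinge at nest x -0.024, y -0.034): dark grey ridged tongue 24 x 27 x 4 mm, hinged at its inner end, hook leg under its outer end. 0 = up, outer end 7 mm proud; 0.26 rad = flush with the cover. Springs up again unless, cover shut, it is pressed flush: its hook then snaps past a bead on the wall (about 7 N) and keeps it at 0.23 to 0.26.
- tab_front_right_pad (a point): Centre of the ridged top of tab_front_right, where it is pressed, 20 mm out from the tongue's hinge; with the cover shut it is 60 mm above the bench when the tab is up and 55 mm when it is engaged.
- tab_left (a joint): Snap tab at middle of the left edge (hinge at nest x 0, y +0.040): dark grey ridged tongue 24 x 27 x 4 mm, hinged at its inner end, hook leg under its outer end. 0 = up, outer end 7 mm proud; 0.26 rad = flush with the cover. Springs up again unless, cover shut, it is pressed flush: its hook then snaps past a bead on the wall (about 7 N) and keeps it at 0.23 to 0.26.
- tab_left_pad (a point): Centre of the ridged top of tab_left, where it is pressed, 20 mm out from the tongue's hinge; with the cover shut it is 60 mm above the bench when the tab is up and 55 mm when it is engaged.
- tab_right (a joint): Snap tab at middle of the right edge (hinge at nest x 0, y -0.040): dark grey ridged tongue 24 x 27 x 4 mm, hinged at its inner end, hook leg under its outer end. 0 = up, outer end 7 mm proud; 0.26 rad = flush with the cover. Springs up again unless, cover shut, it is pressed flush: its hook then snaps past a bead on the wall (about 7 N) and keeps it at 0.23 to 0.26.
- tab_right_pad (a point): Centre of the ridged top of tab_right, where it is pressed, 20 mm out from the tongue's hinge; with the cover shut it is 60 mm above the bench when the tab is up and 55 mm when it is engaged.
- flag (a joint): White two-sided flag on the post: upright plate 54 wide, 44 tall, 8 mm thick, 66 to 110 mm above the bench, turning about the post's vertical axis. Black ring on one face, tick on the other. 0 = ring to the nest's front, pi = tick to the front, a stop at each; grows counter-clockwise from above. Starts at 0 to 0.3. Friction (0.025 N m) holds it where it is left.
- flag_top (a point): On the flag's axis at its top edge, 110 mm above the bench. x is the plate's normal (towards the tick face), y runs along its width.
- cup_screws: White cup of screws, 58 mm across, 26 mm high, right of the nest; a bystander. Origin under its centre.
- kapton_roll: Amber tape roll, 62 mm across, 19 mm high, behind the nest; a bystander. Origin under its centre.
- tweezers: Steel tweezers, 13 x 118 x 10 mm, in front of the nest; a bystander. Origin under its centre.
- spare_cell: Spare grey pouch cell, 52 x 34 x 9 mm, left in front of the nest; a bystander. Origin under its centre.

How it is judged (in metres and radians):
On the way, in this order (a step that is already met when the one before it is completed fails the run):
1. the cover is swung shut on the rim (value of joint door below 0.03 rad), for 0.1 s.
2. all four snap tabs are engaged with the cover shut (value of joint door below 0.03 rad and value of joint each of tab_front_left, tab_front_right, tab_left, tab_right above 0.215 rad), for 0.2 s.
3. the flag is turned to its other stop, tick to the front (value of joint flag above 2.94 rad), for 0.2 s.
At the end, for the whole second after the job is handed in: Cover shut (within 0.03 rad), all four tabs engaged (each beyond 0.215 rad of 0.26), flag within 0.2 rad of its far stop with the tick to the front, and at rest (all of step 2 and value of joint flag above 2.94 rad and velocity of joint flag between -0.1 and 0.1 rad/s); the robot touches nothing.
It fails at once if the flag is turned before all four tabs are engaged (value of joint flag above 1 rad and not (value of joint each of tab_front_left, tab_front_right, tab_left, tab_right above 0.215 rad)).
It fails at once if a bystander is pushed more than 3 cm from its place (distance of any of cup_screws, kapton_roll, tweezers, spare_cell from where it was at the start of the episode above 0.03 m).
It also fails if it takes over 72 s, if anything falls off the work surface, if the arm or the gripper's body presses on something with over 40 N, if the wrist force passes 120 N, or if a joint passes its speed limit or range.

### The arm

A 6-joint arm with a two-finger parallel gripper is mounted at the origin on a cart in front of the work surface, level with it; the furniture and walls round the work are solid. World frame = base frame: x ahead of the robot, y to its left, z up, the work surface at z = 0. Lengths are in mm, angles in rad, forces in N, time in s.
With the tool pointing down it reaches from about 325 to 775 mm from the base axis. Payload 9.3 kg.
Tool frame: the origin (TCP) lies between the finger pads; the fingertips stand arm.tcp_to_tips ahead of it and the grasp point (between the pads) lies 11 mm behind it (arm.tcp_to_tips is the distance from the TCP to the fingertips, in mm); z points along the fingers, y is the line along which they close (so a half turn about z gives the same grasp; the last joint's range is limited). The gripper opens to 85 mm and grips with 20 to 120 N. Pads are 22 mm wide; open, the fingers measure 114 mm over their backs; the gripper's body (76 mm by 85 mm) begins 54 mm behind the grasp point. The pads swing forward as they close: fully open they stand 13 mm farther back than shut.
Start: joints at [1.059, 0.259, 0.021, 1.334, 0, 1.418], TCP at [193.134, 514.972, 239.279] pointing down, gripper open.
Joint ranges: [-3.04, 3.04], [-0.91, 1.82], [-1.04, 1.36], [-1.92, 1.95], [-1.52, 1.45], [-3.14, 3.14]. Speed limits (rad/s): [2.22, 2.22, 2.79, 3.14, 3.14, 3.14].

### API

Orientations are given as [roll, pitch, yaw] about the fixed x, y, z axes, in that order (R = Rz(yaw) Ry(pitch) Rx(roll)).
In Python, from plant import arm gives the robot as it stands.
- The arm moves only by the tool play_rows, never from a script. Its argument "rows" is a list of rows, each a list of 4 numbers: the shift along the tool's x, y, z in cm, then the turn about the tool's z in degrees. A call has 1 to 10 rows; each row shifts and turns the commanded pose from where the row before left it, along the tool's axes as they then stand; what a row does not reach is not made up. A row lasts 1/12 s, in which the tool goes at most 41.7 mm and 7.16 degrees, less where a joint would pass 70% of its speed; a pose out of reach is approached as far as the arm can. A call is refused whole if a number of a shift passes 4.17 or a number of a turn 7.16, either way. A call with a gripper value outside its range is refused whole. "grip" is the closure, from 0 (fully open) to 1 (shut), set as the call begins (left out, the last holds). The fingers move at their own pace and stop on an object; "squeeze" is the grip in N (left out, the last holds). Time passes only in rows, so rows that do not move let the fingers close. It gives the time, the measured TCP pose, the force, the opening and the grip force at its end, in the units of the state.
- arm.observe(): the state, without advancing time (a new reading comes with each control period).
- arm.camera(name): name is "side" or "top" or "wrist"; returns a dict with "pixels" (420x560x3 uint8, red, green, blue), "fov_y" (degrees; the focal length in pixels is half the picture's height over the tangent of half this angle, whatever the lens; pixels are square), "cx", "cy" (the principal point, pixels), "k1" (the pictures are not rectified: a ray, as slopes to the right and down, at radius r is drawn at 1 + k1 r^2 times it, then the intrinsics apply), "R" (3x3) and "t" (3): a world point X has camera coordinates R X + t. Camera axes: x right, y down, z forward; pixel columns grow to the right and rows downward; lengths in mm; the calibration is good to about 2 mm. A picture is of the moment at which its call begins. There is no depth.
- arm.finish_job(): hands the job in; it is judged then, once.
The state is a dict: "time_s": time; "q": joint angles; "qvel": joint speeds; "effort": joint torques, N m; "tool_pos": TCP position; "eef_rot": TCP orientation; "ft_force": force on the tool from outside, world axes, zero at the start; "wrist_torque": the same for the moment, N m; "finger_gap": opening from 0.0 (shut) to 1.0 (fully open); "grip_force": force on a finger pad.
Only numpy, scipy, OpenCV 4.12 (cv2) and the standard library are available. Lean on these libraries where they do the work, as an engineer would, in place of code of your own. Each camera call takes 0.05 s, during which the arm holds its last target. There are 200 camera calls.

## Working session

There is one attempt and no reset: what is moved stays moved. The work goes in short steps, Python scripts to look and compute and a tool call to move; the robot and the scene stay as the last step left them, time stands still between calls to the robot, and variables do not carry over. Pictures are saved under pics/ and viewed, at most 10 in all, crops included, and the job is handed in when it is done.

Besides the shell and the picture viewer there is one more tool, called after "Request:" by a JSON object that holds its "op" and its "data". play_rows: Moves the arm, as the interface text tells. Its arguments: {"type":"object","properties":{"rows":{"type":"array"},"grip":{"type":"number"},"squeeze":{"type":"number"}},"required":["rows"]}

```bash
mkdir -p pics; ls; python3 - <<'E'
from plant import arm
import cv2,pickle
d={}
for n in("top","side"):
    c=arm.camera(n); d[n]=c
    cv2.imwrite(f"pics/{n}0.png",c["pixels"][:,:,::-1])
    print(n,c["fov_y"],c["cx"],c["cy"],c["k1"],c["R"],c["t"])
pickle.dump(d,open("cams0.pkl","wb"))
print(arm.observe(),arm.tcp_to_tips)
E
```

```text
pics
top 46.250245446859985 280.277955180242 222.3067526366106 -0.0901577118022802 [[ 0.01704229 -0.99966831 -0.0193087 ]
 [-0.9904954  -0.01424348 -0.1368064 ]
 [ 0.136486    0.02145667 -0.9904096 ]] [-172.45296709  540.54587696 1137.38305698]
side 47.897624659461506 277.6376344665221 206.39699986970012 -0.13966622466054412 [[-0.99331961 -0.11532822 -0.00394275]
 [-0.07244729  0.64985308 -0.75659921]
 [ 0.08981945 -0.7512592  -0.65386702]] [542.79174044 207.16593578 963.03469774]
{'time_s': 0.1, 'q': array([ 1.05936799e+00,  2.59122606e-01,  2.08583494e-02,  1.33370885e+00,
       -9.11278666e-06,  1.41818683e+00]), 'qvel': array([-0.00034563, -0.00346346,  0.00116113, -0.00185565,  0.00199027,
       -0.00081785]), 'effort': array([ 4.35527836e-03, -5.56690621e+01,  3.45071054e+01,  1.16397996e-02,
       -2.49214199e-04, -2.85063800e-05]), 'tool_pos': array([193.03669497, 514.75750904, 238.74198696]), 'eef_rot': array([-3.14042817e+00, -1.69884161e-04,  2.78277372e+00]), 'ft_force': array([0.29204729, 0.28991941, 0.04718085]), 'wrist_torque': array([0.01089262, 0.02584826, 0.04602188]), 'grip_force': 0.0, 'finger_gap': 0.9973060312524118} 8.0
```

View pics/top0.png

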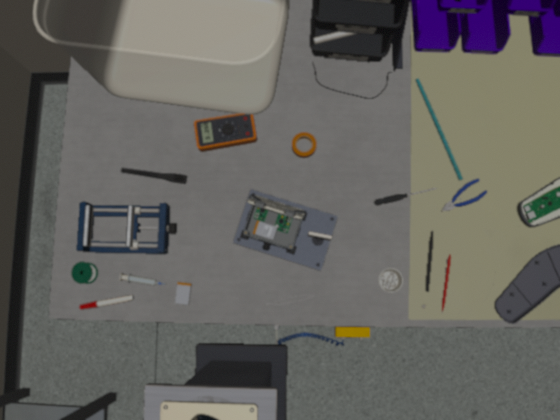

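View pics/side0.png

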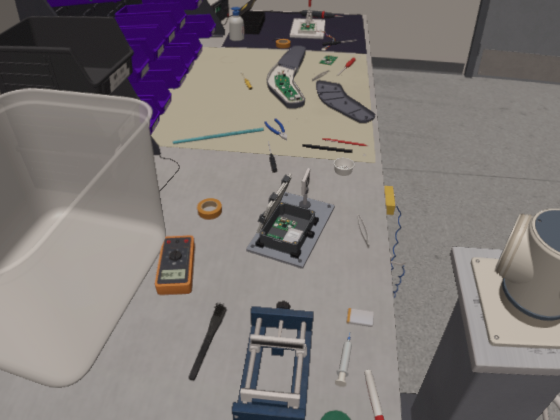

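The top view shows the nest plate centred near (285,230), its flag at about (320,236), with the open cover towards the back (up in the picture). In the side view the nest is at (292,227) and the flag at (306,185). Next I'll measure the plate.

```bash
cat > h.py <<'E'
import numpy as np,cv2
def K(c):
    f=c["pixels"].shape[0]/2/np.tan(np.radians(c["fov_y"]/2)); return f
def proj(c,X):
    p=np.atleast_2d(X)@np.array(c["R"]).T+c["t"]; s=p[:,:2]/p[:,2:]
    s=s*(1+c["k1"]*(s**2).sum(1,keepdims=True)); return s*K(c)+[c["cx"],c["cy"]]
def plane(c,px,z):
    px=np.atleast_2d(np.asarray(px,float)); d=(px-[c["cx"],c["cy"]])/K(c); s=d.copy()
    for _ in range(20): s=d/(1+c["k1"]*(s**2).sum(1,keepdims=True))
    R=np.array(c["R"]); r=np.c_[s,np.ones(len(s))]@R; o=-R.T@c["t"]
    return o+r*((z-o[2])/r[:,2])[:,None]
def nest2w(c0,yaw,X):
    X=np.atleast_2d(np.asarray(X,float)); C,S=np.cos(yaw),np.sin(yaw)
    return np.c_[c0[0]+C*X[:,0]-S*X[:,1],c0[1]+S*X[:,0]+C*X[:,1],X[:,2]]
E
python3 - <<'E'
import pickle,cv2,numpy as np
from h import *
d=pickle.load(open("cams0.pkl","rb"))
for n,(x0,y0,x1,y1) in dict(top=(215,170,355,290),side=(235,150,345,270)).items():
    im=d[n]["pixels"][y0:y1,x0:x1,::-1]
    cv2.imwrite(f"pics/{n}0z.png",cv2.resize(im,None,fx=5,fy=5,interpolation=cv2.INTER_CUBIC))
    h=cv2.cvtColor(im,cv2.COLOR_BGR2HSV)
    for p in [(25,25),(60,90),(70,105),(5,5),(110,100),(90,30)]: print(n,p,im[p[1],p[0]],h[p[1],p[0]])
c=d["top"];im=c["pixels"].astype(int)
print([plane(c,p,0)[0].round() for p in [(285,230),(389,280),(304,145)]])
E
```

```text
top (25, 25) [105 108 109] [ 23   9 109]
top (60, 90) [107 108 111] [  8   9 111]
top (70, 105) [106 108 110] [ 15   9 110]
top (5, 5) [106 107 108] [ 15   5 108]
top (110, 100) [106 108 109] [ 20   7 109]
top (90, 30) [105 108 109] [ 23   9 109]
side (25, 25) [143 148 153] [ 15  17 153]
side (60, 90) [162 160 164] [165   6 164]
side (70, 105) [132 126 126] [120  12 132]
side (5, 5) [144 148 154] [ 12  17 154]Traceback (most recent call last):
  File "<stdin>", line 8, in <module>
IndexError: index 110 is out of bounds for axis 1 with size 110
```

View pics/top0z.png

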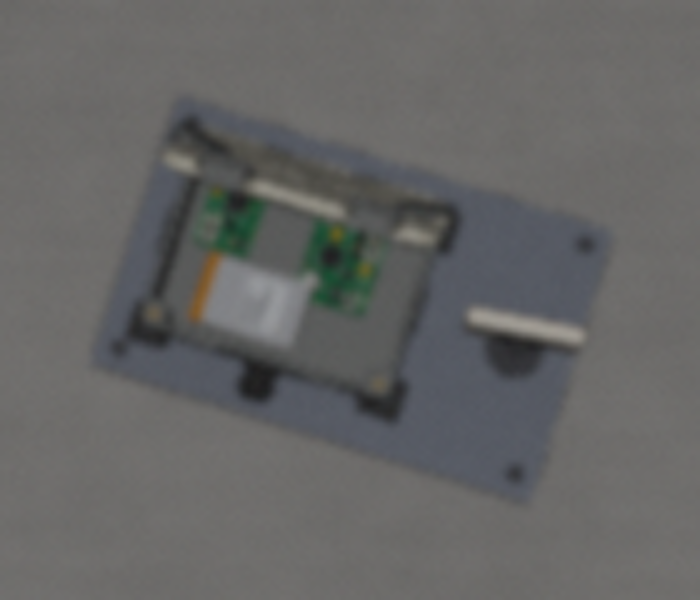

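View pics/side0z.png

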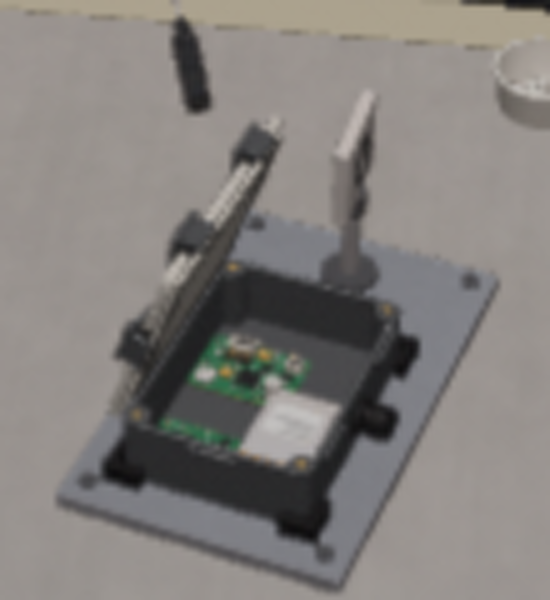

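The top crop shows a bluish plate with corners near (180,95), (610,230), (530,505) and (95,368). The open cover's free edge runs from (165,160) to (440,235), the flag from (465,318) to (585,338), and the post foot is at (513,355). The side crop shows the cover leaning back, with the flag to the right and its ring face towards the front.

```bash
python3 - <<'E'
import pickle,cv2,numpy as np
from h import *
d=pickle.load(open("cams0.pkl","rb"))
for n,(x0,y0,x1,y1) in dict(top=(215,170,355,290),side=(235,150,345,270)).items():
    c=d[n];im=c["pixels"].astype(int)
    m=((im[:,:,2]-im[:,:,0])>4).astype(np.uint8); M=np.zeros_like(m); M[y0:y1,x0:x1]=m[y0:y1,x0:x1]
    M=cv2.morphologyEx(M,cv2.MORPH_OPEN,np.ones((2,2),np.uint8))
    cs,_=cv2.findContours(M,cv2.RETR_EXTERNAL,cv2.CHAIN_APPROX_NONE)
    k=max(cs,key=cv2.contourArea)[:,0,:]
    W=plane(c,k,14)[:,:2]
    r=cv2.minAreaRect(W.astype(np.float32)); print(n,len(k),r, cv2.boxPoints(r).round(1).tolist())
c=d["top"]
o=np.array([215,170])
q=lambda x,y:np.array([x,y])/5+o-0.4
for nm,p,z in [("postfoot",(513,355),16),("flagL",(467,318),110),("flagR",(584,338),110),("screwBL?",(585,244),14),("screwFR",(515,473),14),("screwFL",(119,348),14),("edgeL",(165,158),140),("edgeR",(442,235),140),("glandC",(257,385),30)]:
    print(nm,plane(c,q(*p),z)[0].round(1))
c=d["side"];o=np.array([235,150])
for nm,p,z in [("brFL",(303,463),50),("brFR",(388,310),50),("brBR",(233,267),50),("brBL",(137,412),50),("foot",(349,270),16),("sBR",(257,222),14),("sFR",(470,281),14),("sBL",(88,480),14),("sFL",(325,552),14)]:
    print(nm,plane(c,q(*p),z)[0].round(1))
print([plane(d["top"],p,0)[0].round() for p in [(389,280),(304,145)]])
E
```

```text
top 517 ((527.5147705078125, -177.4248046875), (223.32460021972656, 138.8015594482422), 73.487548828125) [[429.20001220703125, -264.79998779296875], [562.2999877929688, -304.20001220703125], [625.7999877929688, -90.0999984741211], [492.70001220703125, -50.599998474121094]]
side 280 ((527.876953125, -169.56764221191406), (220.5108184814453, 135.07652282714844), 72.99591064453125) [[431.0, -255.3000030517578], [560.2000122070312, -294.79998779296875], [624.7000122070312, -83.9000015258789], [495.5, -44.400001525878906]]
postfoot [ 502.6 -253.3   16. ]
flagL [ 509.4 -227.6  110. ]
flagR [ 501.2 -279.7  110. ]
screwBL? [ 557.5 -288.    14. ]
screwFR [ 445.9 -254.8   14. ]
screwFL [503.4 -62.7  14. ]
edgeL [574.4 -93.9 140. ]
edgeR [ 542.  -215.4  140. ]
glandC [ 485.  -130.8   30. ]
brFL [516.9 -81.8  50. ]
brFR [ 485.9 -187.5   50. ]
brBR [ 562.  -210.5   50. ]
brBL [ 593.9 -105.7   50. ]
foot [ 508.1 -254.3   16. ]
sBR [ 558.3 -289.5   14. ]
sFR [ 447.1 -254.9   14. ]
sBL [616.1 -95.7  14. ]
sFL [504.7 -63.2  14. ]
[array([ 411., -429.,    0.]), array([ 745., -220.,    0.])]
```

```bash
cat > go.py <<'E'
import sys,numpy as np
from plant import arm
C0=np.array([539.,-146.3]);YAW=-0.29
def st():
    s=arm.observe(); p=np.array(s["tool_pos"]); y=s["eef_rot"][2]; r=p[:2]-C0
    c,n=np.cos(YAW),np.sin(YAW)
    print("t %.2f nest xy %.1f %.1f tipz %.1f yaw_n %.3f F %s T %s gap %.2f q6 %.2f"%(s["time_s"],c*r[0]+n*r[1],-n*r[0]+c*r[1],p[2]-arm.tcp_to_tips,y-YAW,np.round(s["ft_force"],1),np.round(s["wrist_torque"],2),s["finger_gap"],s["q"][5]),arm.tcp_to_tips)
    return p,y
def plan(pts,yaw_n=None,n=10):
    """pts: nest x,y,tipz waypoints; prints rows (n per leg)"""
    p,y=st(); 
    for w in pts:
        c,s=np.cos(YAW),np.sin(YAW)
        t=np.array([C0[0]+c*w[0]-s*w[1],C0[1]+s*w[0]+c*w[1],w[2]+arm.tcp_to_tips])
        dy=0 if yaw_n is None else (yaw_n+YAW-y+np.pi)%(2*np.pi)-np.pi
        rows=[]
        for i in range(n):
            d=(t-p)/n; a=y+dy*i/n; C,S=np.cos(a),np.sin(a)
            rows.append([round(v,2)+0 for v in [(C*d[0]+S*d[1])/10,(S*d[0]-C*d[1])/10,-d[2]/10,np.degrees(-dy/n)]])
        print(w,rows if dy else f"{n} x {rows[0]}"); p=t; y+=dy
if __name__=="__main__":
    a=sys.argv; plan(eval(a[1]),eval(a[2]) if len(a)>2 else None,int(a[3]) if len(a)>3 else 10) if len(a)>1 else st()
E
python3 go.py "[(80,0,225)]" np.pi/2 20
```

```text
t 0.10 nest xy -520.5 534.5 tipz 230.7 yaw_n 3.073 F [0.3 0.3 0. ] T [0.01 0.03 0.05] gap 1.00 q6 1.42 8.0
(80, 0, 225) [[np.float64(-3.18), np.float64(-2.46), np.float64(0.03), np.float64(4.3)], [np.float64(-3.36), np.float64(-2.21), np.float64(0.03), np.float64(4.3)], [np.float64(-3.51), np.float64(-1.96), np.float64(0.03), np.float64(4.3)], [np.float64(-3.65), np.float64(-1.69), np.float64(0.03), np.float64(4.3)], [np.float64(-3.76), np.float64(-1.41), np.float64(0.03), np.float64(4.3)], [np.float64(-3.86), np.float64(-1.12), np.float64(0.03), np.float64(4.3)], [np.float64(-3.93), np.float64(-0.83), np.float64(0.03), np.float64(4.3)], [np.float64(-3.98), np.float64(-0.53), np.float64(0.03), np.float64(4.3)], [np.float64(-4.01), np.float64(-0.23), np.float64(0.03), np.float64(4.3)], [np.float64(-4.02), np.float64(0.07), np.float64(0.03), np.float64(4.3)], [np.float64(-4.0), np.float64(0.37), np.float64(0.03), np.float64(4.3)], [np.float64(-3.96), np.float64(0.67), np.float64(0.03), np.float64(4.3)], [np.float64(-3.9), np.float64(0.97), np.float64(0.03), np.float64(4.3)], [np.float64(-3.82), np.float64(1.26), np.float64(0.03), np.float64(4.3)], [np.float64(-3.71), np.float64(1.54), np.float64(0.03), np.float64(4.3)], [np.float64(-3.59), np.float64(1.81), np.float64(0.03), np.float64(4.3)], [np.float64(-3.44), np.float64(2.08), np.float64(0.03), np.float64(4.3)], [np.float64(-3.28), np.float64(2.33), np.float64(0.03), np.float64(4.3)], [np.float64(-3.09), np.float64(2.57), np.float64(0.03), np.float64(4.3)], [np.float64(-2.89), np.float64(2.79), np.float64(0.03), np.float64(4.3)]]
```

Request:
{"op": "play_rows", "data": {"rows": [[-3.2, -2.5, 0, 4.3], [-3.4, -2.2, 0, 4.3], [-3.5, -2.0, 0, 4.3], [-3.6, -1.7, 0, 4.3], [-3.8, -1.4, 0, 4.3], [-3.9, -1.1, 0, 4.3], [-3.9, -0.8, 0, 4.3], [-4.0, -0.5, 0, 4.3], [-4.0, -0.2, 0, 4.3], [-4.0, 0.1, 0, 4.3]], "grip": 1}}

```text
time_s: 0.93
tool_pos: [406.1, 171.4, 239.3]
eef_rot: [3.142, -0.0, 2.029]
ft_force: [0.4, 0.9, -0.0]
finger_gap: -0.001
grip_force: 0.0
```

Request:
{"op": "play_rows", "data": {"rows": [[-4.0, 0.4, 0, 4.3], [-3.9, 0.7, 0, 4.3], [-3.9, 1.0, 0, 4.3], [-3.8, 1.3, 0, 4.3], [-3.7, 1.5, 0, 4.3], [-3.6, 1.8, 0, 4.3], [-3.4, 2.1, 0, 4.3], [-3.3, 2.3, 0, 4.3], [-3.1, 2.6, 0, 4.3], [-2.9, 2.8, 0, 4.3]]}}

```text
time_s: 1.77
tool_pos: [618.5, -169.3, 238.8]
eef_rot: [-3.141, -0.0, 1.278]
ft_force: [2.0, 0.3, 0.1]
finger_gap: -0.002
grip_force: 0.0
```

```bash
sed -i 's/\[round(v,2)+0 for/[float(round(v,2)) for/' go.py; python3 go.py "[(80,0,126)]" np.pi/2 6; python3 - <<'E'
from plant import arm
import cv2,pickle
c=arm.camera("top");pickle.dump(c,open("top1.pkl","wb"))
c2=arm.camera("side");im=c2["pixels"][130:270,220:380,::-1]
cv2.imwrite("pics/s1.png",cv2.resize(im,None,fx=4,fy=4,interpolation=cv2.INTER_CUBIC))
E
```

```text
t 1.77 nest xy 82.8 0.7 tipz 230.8 yaw_n 1.568 F [2.  0.3 0.1] T [ 0.04 -0.05 -0.  ] gap -0.00 q6 1.47 8.0
(80, 0, 126) [[-0.01, -0.05, 1.75, -0.03], [-0.01, -0.05, 1.75, -0.03], [-0.01, -0.05, 1.75, -0.03], [-0.01, -0.05, 1.75, -0.03], [-0.01, -0.05, 1.75, -0.03], [-0.01, -0.05, 1.75, -0.03]]
```

View pics/s1.png

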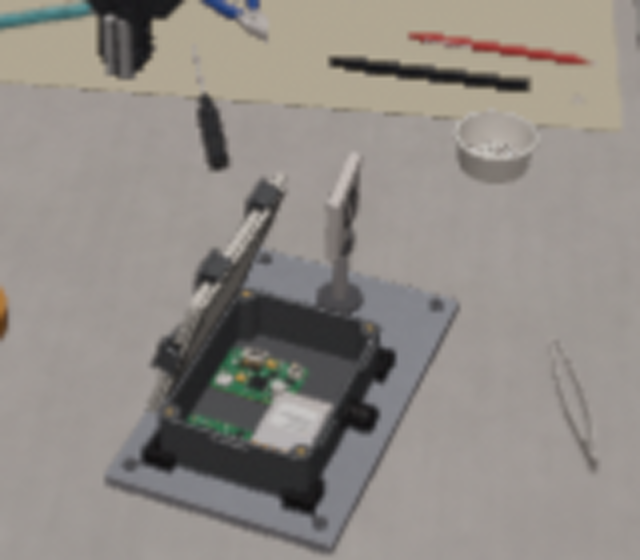

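```bash
python3 go.py "[(80,0,134),(50,0,134),(41,0,133.5),(31,0,130),(20.6,0,124.8),(4,0,112),(-8.8,0,95.4),(-17.2,0,76.2),(-20.5,0,57)]" None 2
```

```text
t 1.87 nest xy 84.9 -1.9 tipz 228.6 yaw_n 1.565 F [-0.5 -0.1 -1. ] T [0.02 0.02 0.03] gap -0.00 q6 1.47 8.0
(80, 0, 134) 2 x [0.09, -0.24, 4.73, 0.0]
(50, 0, 134) 2 x [-0.01, -1.5, -0.0, 0.0]
(41, 0, 133.5) 2 x [-0.0, -0.45, 0.02, 0.0]
(31, 0, 130) 2 x [-0.0, -0.5, 0.18, 0.0]
(20.6, 0, 124.8) 2 x [-0.0, -0.52, 0.26, 0.0]
(4, 0, 112) 2 x [-0.01, -0.83, 0.64, 0.0]
(-8.8, 0, 95.4) 2 x [-0.0, -0.64, 0.83, 0.0]
(-17.2, 0, 76.2) 2 x [-0.0, -0.42, 0.96, 0.0]
(-20.5, 0, 57) 2 x [-0.0, -0.16, 0.96, 0.0]
```

Request:
{"op": "play_rows", "data": {"rows": [[0, -0.1, 3.2, 0], [0.1, -0.2, 3.2, 0], [0.1, -0.2, 3.0, 0], [0, -1.0, 0, 0], [0, -1.0, 0, 0], [0, -1.0, 0, 0]]}}

```text
time_s: 2.37
tool_pos: [584.0, -154.8, 144.1]
eef_rot: [-3.139, -0.0, 1.282]
ft_force: [0.7, -0.2, 0.7]
finger_gap: 0.0
grip_force: 0.0
```

```bash
python3 go.py "[(41,0,133.5),(31,0,130),(20.6,0,124.8),(4,0,112),(-8.8,0,95.4),(-17.2,0,76.2),(-20.5,0,57)]" None 2
```

```text
t 2.37 nest xy 45.5 4.7 tipz 136.1 yaw_n 1.572 F [ 0.7 -0.2  0.7] T [-0.01 -0.03 -0.03] gap 0.00 q6 1.46 8.0
(41, 0, 133.5) 2 x [-0.24, -0.23, 0.13, 0.0]
(31, 0, 130) 2 x [0.0, -0.5, 0.18, 0.0]
(20.6, 0, 124.8) 2 x [0.0, -0.52, 0.26, 0.0]
(4, 0, 112) 2 x [0.0, -0.83, 0.64, 0.0]
(-8.8, 0, 95.4) 2 x [0.0, -0.64, 0.83, 0.0]
(-17.2, 0, 76.2) 2 x [0.0, -0.42, 0.96, 0.0]
(-20.5, 0, 57) 2 x [0.0, -0.16, 0.96, 0.0]
```

Request:
{"op": "play_rows", "data": {"rows": [[-0.3, -0.2, 0.1, 0], [-0.2, -0.2, 0.1, 0], [0, -0.5, 0.2, 0], [0, -0.5, 0.2, 0], [0, -0.5, 0.3, 0], [0, -0.5, 0.3, 0]]}}

```text
time_s: 2.87
tool_pos: [560.2, -153.3, 132.9]
eef_rot: [-3.142, -0.0, 1.282]
ft_force: [-0.0, 1.0, -0.2]
finger_gap: 0.001
grip_force: 0.2
```

```bash
python3 go.py "[(4,0,112),(-8.8,0,95.4),(-17.2,0,76.2),(-20.5,0,57)]" None 3
```

```text
t 2.87 nest xy 22.3 -0.7 tipz 124.9 yaw_n 1.572 F [-0.   1.  -0.2] T [-0.05  0.04  0.01] gap 0.00 q6 1.45 8.0
(4, 0, 112) 3 x [0.02, -0.61, 0.43, 0.0]
(-8.8, 0, 95.4) 3 x [0.0, -0.43, 0.55, 0.0]
(-17.2, 0, 76.2) 3 x [0.0, -0.28, 0.64, 0.0]
(-20.5, 0, 57) 3 x [0.0, -0.11, 0.64, 0.0]
```

Request:
{"op": "play_rows", "data": {"rows": [[0, -0.6, 0.4, 0], [0, -0.6, 0.4, 0], [0, -0.6, 0.5, 0], [0, -0.4, 0.5, 0], [0, -0.4, 0.6, 0], [0, -0.5, 0.6, 0]]}}

```text
time_s: 3.37
tool_pos: [530.5, -144.5, 102.7]
eef_rot: [3.141, -0.0, 1.282]
ft_force: [-0.6, -0.8, 0.2]
finger_gap: -0.005
grip_force: 0.1
```

```bash
python3 go.py "[(-17.2,0,76.2),(-20.5,0,57)]" None 3;python3 - <<'E'
from plant import arm
import cv2
im=arm.camera("side")["pixels"][110:260,200:380,::-1]
cv2.imwrite("pics/s2.png",cv2.resize(im,None,fx=4,fy=4,interpolation=cv2.INTER_CUBIC))
E
```

```text
t 3.37 nest xy -8.6 -0.7 tipz 94.7 yaw_n 1.572 F [-0.6 -0.8  0.2] T [-0.05  0.01 -0.04] gap -0.00 q6 1.44 8.0
(-17.2, 0, 76.2) 3 x [0.02, -0.29, 0.62, 0.0]
(-20.5, 0, 57) 3 x [0.0, -0.11, 0.64, 0.0]
```

View pics/s2.png

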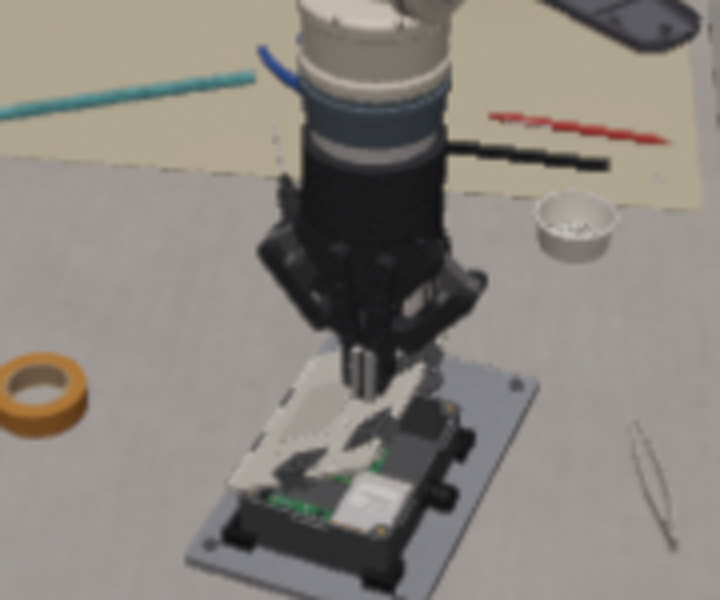

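The cover is following the finger, whose contact point is at crop (370,385), and is roughly half shut. I'll carry on.

Request:
{"op": "play_rows", "data": {"rows": [[0, -0.3, 0.6, 0], [0, -0.3, 0.6, 0], [0, -0.3, 0.6, 0], [0, -0.1, 0.6, 0], [0, -0.1, 0.6, 0], [0, -0.1, 0.7, 0], [0, 0, 0.2, 0], [0, 0, 0, 0], [0, 0, 0, 0]]}}

```text
time_s: 4.17
tool_pos: [519.4, -141.2, 64.1]
eef_rot: [-3.142, 0.0, 1.282]
ft_force: [0.0, -0.9, 0.0]
finger_gap: -0.002
grip_force: 0.0
```

```bash
python3 go.py
```

```text
t 4.17 nest xy -20.2 -0.7 tipz 56.1 yaw_n 1.572 F [ 0.  -0.9  0. ] T [ 0.01 -0.06  0.06] gap -0.00 q6 1.44 8.0
```

Request:
{"op": "play_rows", "data": {"rows": [[0, 0, 0.1, 0], [0, 0, 0.1, 0], [0, 0, 0, 0], [0, 0, 0, 0]]}}

```text
time_s: 4.5
tool_pos: [519.6, -141.3, 63.4]
eef_rot: [3.14, 0.0, 1.282]
ft_force: [-4.2, 1.4, 12.3]
finger_gap: -0.0
grip_force: 6.3
```

```bash
python3 go.py
```

```text
t 4.50 nest xy -20.0 -0.8 tipz 55.4 yaw_n 1.572 F [-4.2  1.4 12.3] T [ 0.31  0.72 -0.02] gap -0.00 q6 1.44 8.0
```

Request:
{"op": "play_rows", "data": {"rows": [[0, 0, -0.8, 0], [0, 0, -1.2, 0], [1.2, -0.9, 0, 0], [1.2, -0.9, 0, 0], [1.1, -0.8, 0, 0], [0, 0, 0, 0]]}}

```text
time_s: 5.0
tool_pos: [502.5, -97.1, 81.8]
eef_rot: [-3.139, -0.001, 1.284]
ft_force: [-0.3, -0.6, 0.7]
finger_gap: 0.001
grip_force: 0.0
```

```bash
python3 go.py "[(-46,34,66)]" None 2;python3 - <<'E'
from plant import arm
import cv2,pickle,numpy as np
from h import *
c=arm.camera("side");p=c["pixels"];im=p[160:260,230:350,::-1].copy()
from go import C0,YAW
for n in [(-44,34,60),(-44,-34,60),(0,60,60),(0,-60,60)]:
    u=proj(c,nest2w(C0,YAW,n))[0]; print(n,u.round(1)); 
    q=(u-[230,160]+.5)*5
    if n==(-44,34,60):pass
im=cv2.resize(im,None,fx=5,fy=5,interpolation=cv2.INTER_CUBIC)
for n in [(-44,34,60),(-44,-34,60),(0,60,60),(0,-60,60)]:
    u=(proj(c,nest2w(C0,YAW,n))[0]-[230,160]+.5)*5; cv2.circle(im,tuple(u.astype(int)),4,(0,0,255),1)
cv2.imwrite("pics/s3.png",im)
E
```

```text
t 5.00 nest xy -49.0 36.7 tipz 73.8 yaw_n 1.574 F [-0.3 -0.6  0.7] T [-0.02 -0.01  0.01] gap 0.00 q6 1.50 8.0
(-46, 34, 66) 2 x [-0.13, 0.15, 0.39, 0.0]
(-44, 34, 60) [300.7 233.2]
(-44, -34, 60) [311.3 214.4]
(0, 60, 60) [277.8 235.4]
(0, -60, 60) [297.7 202.8]
```

View pics/s3.png

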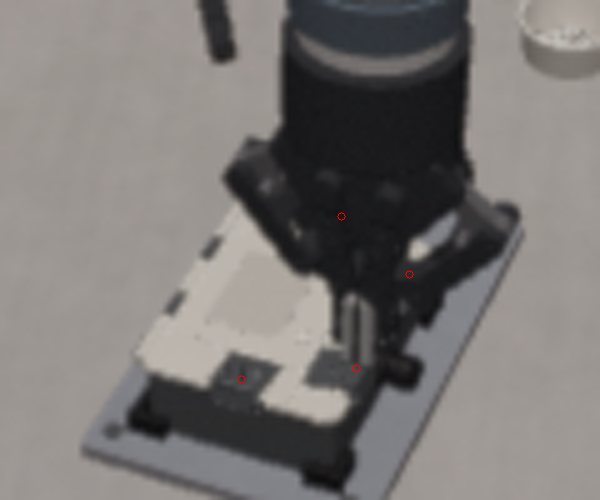

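The cover is lying shut. The left tab is centred near crop (245,375) and the front-left tab near (340,370), under the finger. The projected pad markers match both, so I'll press front-left.

Request:
{"op": "play_rows", "data": {"rows": [[-0.2, 0.2, 0, 0], [0, 0, 0.4, 0], [0, 0, 0.5, 0], [0, 0, 0.4, 0], [0, 0, 0.4, 0], [0, 0, 0.2, 0], [0, 0, 0.1, 0], [0, 0, 0, 0], [0, 0, 0, 0]]}}

```text
time_s: 5.8
tool_pos: [505.3, -102.8, 62.7]
eef_rot: [-3.141, 0.0, 1.281]
ft_force: [-6.2, 2.4, 12.6]
finger_gap: -0.005
grip_force: 6.5
```

```bash
python3 go.py
```

```text
t 5.80 nest xy -44.8 32.0 tipz 54.7 yaw_n 1.571 F [-6.2  2.4 12.6] T [ 0.25  1.23 -0.  ] gap -0.00 q6 1.50 8.0
```

Request:
{"op": "play_rows", "data": {"rows": [[0, 0, 0.1, 0], [0, 0, 0, 0], [0, 0, -0.8, 0], [0, 0, -1.2, 0], [0.9, 1.5, 0, 0], [0.9, 1.5, 0, 0], [0.9, 1.5, 0, 0], [0, 0, 0, 0]]}}

```text
time_s: 6.47
tool_pos: [559.2, -89.6, 80.9]
eef_rot: [3.14, -0.0, 1.282]
ft_force: [-0.4, -0.0, -1.1]
finger_gap: 0.002
grip_force: 0.0
```

```bash
python3 go.py "[(0,62,54)]" None 4
```

```text
t 6.47 nest xy 3.2 60.1 tipz 72.9 yaw_n 1.572 F [-0.4 -0.  -1.1] T [ 0.03  0.02 -0.01] gap 0.00 q6 1.55 8.0
(0, 62, 54) 4 x [0.05, -0.08, 0.47, 0.0]
```

Request:
{"op": "play_rows", "data": {"rows": [[0.3, -0.2, 0, 0], [0, 0, 0.5, 0], [0, 0, 0.5, 0], [0, 0, 0.4, 0], [0, 0, 0.3, 0], [0, 0, 0.2, 0], [0, 0, 0.1, 0], [0, 0, 0, 0], [0, 0, 0, 0]]}}

```text
time_s: 7.22
tool_pos: [555.3, -85.9, 62.6]
eef_rot: [3.14, -0.001, 1.282]
ft_force: [-3.7, 4.9, 17.3]
finger_gap: 0.002
grip_force: 8.5
```

```bash
python3 go.py
```

```text
t 7.22 nest xy -1.6 62.5 tipz 54.6 yaw_n 1.572 F [-3.7  4.9 17.3] T [ 0.92  0.98 -0.01] gap 0.00 q6 1.56 8.0
```

Request:
{"op": "play_rows", "data": {"rows": [[0, 0, -0.8, 0], [0, 0, -1.2, 0], [-2.4, -1.1, 0, 0], [-2.4, -1.1, 0, 0], [-2.4, -1.1, 0, 0], [-2.4, -1.1, 0, 0], [0, 0, 0, 0], [0, 0, 0, 0]]}}

```text
time_s: 7.88
tool_pos: [485.0, -166.8, 81.3]
eef_rot: [-3.141, 0.0, 1.279]
ft_force: [-0.1, 0.4, -0.4]
finger_gap: 0.0
grip_force: 0.0
```

```bash
python3 go.py "[(-46,-34,54)]" None 4
```

```text
t 7.88 nest xy -45.9 -35.0 tipz 73.3 yaw_n 1.569 F [-0.1  0.4 -0.4] T [ 0.03 -0.01 -0.01] gap 0.00 q6 1.37 8.0
(-46, -34, 54) 4 x [0.03, -0.0, 0.48, 0.0]
```

Request:
{"op": "play_rows", "data": {"rows": [[0.1, 0, 0, 0], [0, 0, 0.5, 0], [0, 0, 0.5, 0], [0, 0, 0.4, 0], [0, 0, 0.3, 0], [0, 0, 0.2, 0], [0, 0, 0.1, 0], [0, 0, 0, 0], [0, 0, 0, 0]]}}

```text
time_s: 8.63
tool_pos: [486.1, -164.0, 62.3]
eef_rot: [3.142, 0.0, 1.283]
ft_force: [-7.3, 4.3, 20.3]
finger_gap: -0.0
grip_force: 10.3
```

```bash
python3 go.py
```

```text
t 8.63 nest xy -45.6 -32.1 tipz 54.3 yaw_n 1.573 F [-7.3  4.3 20.3] T [ 0.88  1.59 -0.02] gap -0.00 q6 1.37 8.0
```

Next is the right tab at (0,-62).

Request:
{"op": "play_rows", "data": {"rows": [[0, 0, -0.8, 0], [0, 0, -1.2, 0], [-1, 1.5, 0, 0], [-1, 1.5, 0, 0], [-1, 1.5, 0, 0], [0, 0, 0, 0], [0, 0, 0, 0]]}}

```text
time_s: 9.22
tool_pos: [521.2, -206.5, 80.6]
eef_rot: [-3.141, -0.0, 1.282]
ft_force: [0.1, 0.2, -0.5]
finger_gap: -0.0
grip_force: 0.0
```

```bash
python3 go.py "[(0,-62,54)]" None 4
```

```text
t 9.22 nest xy 0.2 -62.8 tipz 72.6 yaw_n 1.572 F [ 0.1  0.2 -0.5] T [ 0.02  0.01 -0.02] gap -0.00 q6 1.33 8.0
(0, -62, 54) 4 x [0.02, -0.0, 0.46, 0.0]
```

Request:
{"op": "play_rows", "data": {"rows": [[0, 0, 0.5, 0], [0, 0, 0.5, 0], [0, 0, 0.4, 0], [0, 0, 0.3, 0], [0, 0, 0.2, 0], [0, 0, 0.1, 0], [0, 0, 0, 0], [0, 0, 0, 0]]}}

```text
time_s: 9.88
tool_pos: [520.7, -206.4, 62.5]
eef_rot: [3.14, 0.001, 1.282]
ft_force: [-4.6, -0.7, 16.3]
finger_gap: 0.002
grip_force: 7.8
```

```bash
python3 go.py
```

```text
t 9.88 nest xy -0.4 -62.8 tipz 54.5 yaw_n 1.572 F [-4.6 -0.7 16.3] T [-0.02  1.09  0.05] gap 0.00 q6 1.33 8.0
```

Request:
{"op": "play_rows", "data": {"rows": [[0, 0, -0.8, 0], [0, 0, -2.2, 0], [0, 0, -4, 0], [-1.7, 0, -2, 0], [-1.7, 0, 0, 0], [-1.7, 0, 0, 0], [0, 0, 0, 0], [0, 0, 0, 0]], "grip": 0}}

```text
time_s: 10.55
tool_pos: [505.9, -255.2, 151.0]
eef_rot: [-3.141, -0.001, 1.281]
ft_force: [-0.1, 0.4, -0.2]
finger_gap: 0.999
grip_force: 0.0
```

```bash
python3 go.py; python3 - <<'E'
from plant import arm
import cv2,numpy as np
c=arm.camera("side")["pixels"][150:260,240:350,::-1]
w=arm.camera("wrist")["pixels"][:,:,::-1]
a=cv2.resize(c,(400,400),interpolation=cv2.INTER_CUBIC); b=cv2.resize(w,(400,300))
o=np.zeros((400,800,3),np.uint8);o[:,:400]=a;o[:300,400:]=b
cv2.imwrite("pics/s4.png",o)
E
```

```text
t 10.55 nest xy -0.6 -113.8 tipz 143.0 yaw_n 1.571 F [-0.1  0.4 -0.2] T [ 0.01  0.04 -0.06] gap 1.00 q6 1.25 8.0
```

View pics/s4.png

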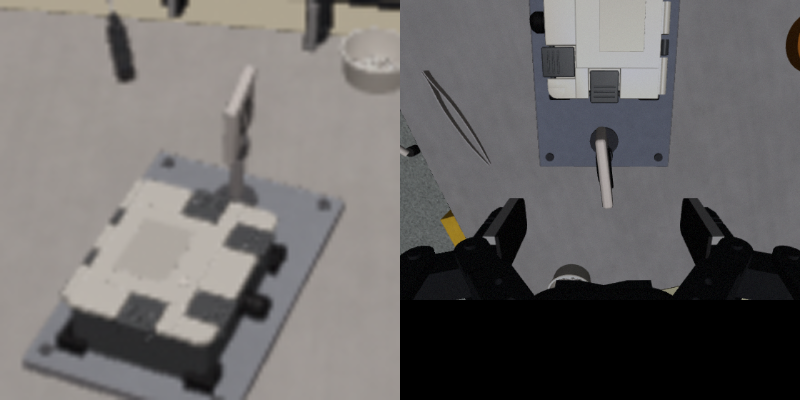

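In the side crop all four tabs look level with the cover. To be sure before touching the flag, I'll raise the wrist camera and compare the tab ends with their predicted flush and raised positions.

Request:
{"op": "play_rows", "data": {"rows": [[-1.5, 0, -3, 0], [-1.5, 0, -3, 0], [-1.5, 0, -3, 0], [0, 0, 0, 0], [0, 0, 0, 0], [0, 0, 0, 0]]}}

```text
time_s: 11.15
tool_pos: [493.5, -297.5, 240.5]
eef_rot: [-3.141, -0.001, 1.282]
ft_force: [-0.4, 0.5, -1.0]
finger_gap: 1.001
grip_force: 0.0
```

```bash
python3 - <<'E'
from plant import arm
import cv2,numpy as np,pickle
from h import *
from go import *
c=arm.camera("wrist");pickle.dump(c,open("w.pkl","wb"))
pts=np.array([proj(c,nest2w(C0,YAW,p))[0] for p in [(50,66,55),(-60,66,55),(-60,-66,55),(50,-66,55)]])
print(pts.round())
lo=np.maximum(pts.min(0)-12,0).astype(int);hi=(pts.max(0)+12).astype(int)
s=min(800/(hi-lo)[0],600/(hi-lo)[1])
im=cv2.resize(c["pixels"][lo[1]:hi[1],lo[0]:hi[0],::-1],None,fx=s*.99,fy=s*.99,interpolation=cv2.INTER_CUBIC);s*=.99
for hx,hy,ux,uy in [(-24,34,-1,0),(-24,-34,-1,0),(0,40,0,1),(0,-40,0,-1)]:
    for z,col in[(62.3,(0,0,255)),(55.5,(0,255,0))]:
        e=np.array([hx+27*ux,hy+27*uy]);v=np.array([-uy,ux])*12
        q=(proj(c,nest2w(C0,YAW,[[*(e+v),z],[*(e-v),z]]))-lo+.5)*s
        cv2.line(im,tuple(q[0].astype(int).tolist()),tuple(q[1].astype(int).tolist()),col,1)
print(im.shape);cv2.imwrite("pics/w.png",im)
E
```

```text
[[ 355. -115.]
 [ 204. -115.]
 [ 211.   72.]
 [ 348.   72.]]
(382, 792, 3)
```

View pics/w.png

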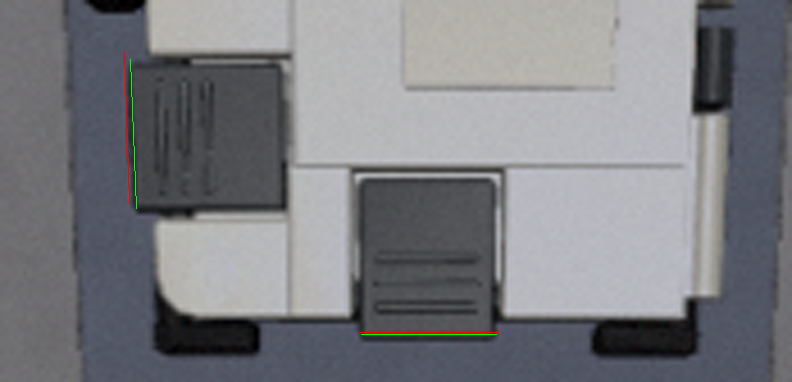

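The wrist crop shows the right tab, (360–497, 180–338), with equal width at both ends, so it is flush. The front-right tab, (132–285, 62–212), may be slightly wider at its outer end, so I'll measure it.

```bash
cat > tabs.py <<'E'
import cv2,numpy as np
from h import *
from go import C0,YAW
T=dict(fl=(-24,34,-1,0),fr=(-24,-34,-1,0),l=(0,40,0,1),r=(0,-40,0,-1))
def sub(c,P0,P1,z):
    "brightness along nest line P0->P1 at height z"
    n=161;t=np.linspace(0,1,n);X=np.c_[np.outer(1-t,P0)+np.outer(t,P1),np.full(n,z)]
    u=proj(c,nest2w(C0,YAW,X)).astype(np.float32);g=cv2.cvtColor(c["pixels"],cv2.COLOR_RGB2GRAY)
    return t,cv2.remap(g,u[:,0],u[:,1],cv2.INTER_LINEAR)[:,0].astype(float) if u.min()>0 else None
def report(c):
    for k,(hx,hy,ux,uy) in T.items():
        out=[]
        for r in (4,10,16,21,25):
            e=np.array([hx+r*ux,hy+r*uy],float);v=np.array([-uy,ux])*20.
            t,p=sub(c,e-v,e+v,55.5)
            if p is None: out.append(None);continue
            m=p<np.percentile(p,85)-45; i=np.where(m)[0]
            d=np.abs(np.diff(p)); w=[]
            lab=np.split(i,np.where(np.diff(i)>1)[0]+1) if len(i) else []
            b=max(lab,key=len) if lab else [0]
            out.append((round((b[-1]-b[0])*.25,1)))
        print(k,"apparent width at r=4,10,16,21,25:",out)
E
python3 - <<'E'
import pickle
from tabs import *
c=pickle.load(open("w.pkl","rb"));R=np.array(c["R"]);print("cam",(-R.T@c["t"]).round(), "axis",R[2].round(2))
report(c)
cc=-R.T@c["t"]; H=cc[2]
print("widths if up at r=25:",24*(H-55.5)/(H-62), "at 4:",24*(H-55.5)/(H-56.5))
E
```

```text
cam [ 514. -225.  375.] axis [-0.09 -0.29 -0.95]
fl apparent width at r=4,10,16,21,25: [None, None, None, None, None]
fr apparent width at r=4,10,16,21,25: [np.float64(25.8), np.float64(25.8), np.float64(26.0), np.float64(27.0), np.float64(0.5)]
l apparent width at r=4,10,16,21,25: [None, None, None, None, None]
r apparent width at r=4,10,16,21,25: [np.float64(27.0), np.float64(25.0), np.float64(25.2), np.float64(27.0), np.float64(0.0)]
widths if up at r=25: 24.498776530076302 at 4: 24.075408782071836
```

Request:
{"op": "play_rows", "data": {"rows": [[-3, 0, -0.5, 0], [-3, 0, -0.5, 0], [-3, 0, -0.5, 0], [-1, 0, 0, 0], [0, 0, 0, 0], [0, 0, 0, 0], [0, 0, 0, 0]]}}

```text
time_s: 11.78
tool_pos: [465.2, -392.8, 255.5]
eef_rot: [-3.14, -0.001, 1.283]
ft_force: [0.2, -0.3, -0.3]
finger_gap: 1.003
grip_force: 0.0
```

```bash
python3 - <<'E'
from plant import arm
import cv2,numpy as np,pickle
from h import *
from go import *
c=arm.camera("wrist");pickle.dump(c,open("w2.pkl","wb"))
pts=np.array([proj(c,nest2w(C0,YAW,p))[0] for p in [(50,66,55),(-60,66,55),(-60,-66,55),(50,-66,55)]])
print(pts.round())
lo=np.maximum(pts.min(0)-12,0).astype(int);hi=(pts.max(0)+12).astype(int)
s=.99*min(800/(hi-lo)[0],600/(hi-lo)[1])
im=cv2.resize(c["pixels"][lo[1]:hi[1],lo[0]:hi[0],::-1],None,fx=s,fy=s,interpolation=cv2.INTER_CUBIC)
for hx,hy,ux,uy in [(-24,34,-1,0),(-24,-34,-1,0),(0,40,0,1),(0,-40,0,-1)]:
    for z,col in[(62.3,(0,0,255)),(55.5,(0,255,0))]:
        e=np.array([hx+27*ux,hy+27*uy]);h=np.array([hx,hy]);v=np.array([-uy,ux])*12
        q=(proj(c,nest2w(C0,YAW,[[*(h+v),55.5],[*(e+v),z],[*(e-v),z],[*(h-v),55.5]]))-lo+.5)*s
        cv2.polylines(im,[q.round().astype(np.int32)],True,col,1)
print(im.shape);cv2.imwrite("pics/w2.png",im)
E
```

```text
[[ 355. -249.]
 [ 205. -249.]
 [ 210.  -59.]
 [ 350.  -59.]]Traceback (most recent call last):
  File "<stdin>", line 10, in <module>
cv2.error: OpenCV(4.12.0) /io/opencv/modules/imgproc/src/resize.cpp:4211: error: (-215:Assertion failed) inv_scale_x > 0 in function 'resize'
```

The wrist camera is tilted the other way, so the cover is out of view. I'll move to the other side (TCP at nest y +60) for an oblique view of all four tabs.

Request:
{"op": "play_rows", "data": {"rows": [[3.5, 0, 0, 0], [4, 0, 0, 0], [4, 0, 0, 0], [4, 0, 0, 0], [4, 0, 0, 0], [4, 0, 0, 0], [4, 0, 0, 0], [3, 0, 0, 0], [0, 0, 0, 0], [0, 0, 0, 0]]}}

```text
time_s: 12.67
tool_pos: [552.0, -99.1, 256.4]
eef_rot: [3.141, -0.0, 1.286]
ft_force: [-0.0, -0.6, 0.7]
finger_gap: 1.001
grip_force: 0.0
```

```bash
python3 - <<'E'
from plant import arm
import cv2,numpy as np,pickle
from h import *
from go import *
c=arm.camera("wrist");pickle.dump(c,open("w2.pkl","wb"))
st()
pts=np.array([proj(c,nest2w(C0,YAW,p))[0] for p in [(50,66,55),(-60,66,55),(-60,-66,55),(50,-66,55)]])
print(pts.round())
lo=np.maximum(pts.min(0)-12,0).astype(int);hi=(pts.max(0)+12).astype(int)
s=.99*min(800/(hi-lo)[0],600/(hi-lo)[1])
im=cv2.resize(c["pixels"][lo[1]:hi[1],lo[0]:hi[0],::-1],None,fx=s,fy=s,interpolation=cv2.INTER_CUBIC)
for hx,hy,ux,uy in [(-24,34,-1,0),(-24,-34,-1,0),(0,40,0,1),(0,-40,0,-1)]:
    for z,col in[(62.3,(0,0,255)),(55.5,(0,255,0))]:
        e=np.array([hx+27*ux,hy+27*uy]);h=np.array([hx,hy]);v=np.array([-uy,ux])*12
        q=(proj(c,nest2w(C0,YAW,[[*(h+v),55.5],[*(e+v),z],[*(e-v),z],[*(h-v),55.5]]))-lo+.5)*s
        cv2.polylines(im,[q.round().astype(np.int32)],True,col,1)
print(im.shape);cv2.imwrite("pics/w2.png",im)
E
```

```text
t 12.72 nest xy -0.9 47.6 tipz 248.3 yaw_n 1.575 F [-0.1 -0.2  0.7] T [-0.03 -0.02 -0.06] gap 1.00 q6 1.53 8.0
[[342. 161.]
 [220. 160.]
 [226. 290.]
 [335. 291.]]
(594, 560, 3)
```

View pics/w2.png

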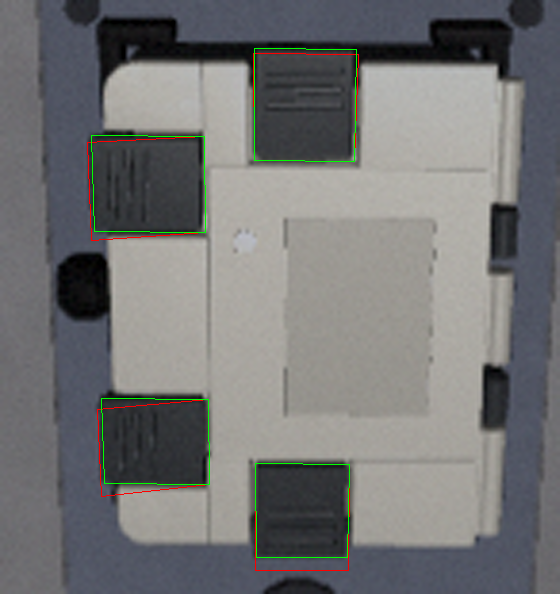

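All four tab outlines match the green (flush) predictions and not the red (raised) ones, so every tab is engaged. Next I'll straddle the flag.

Request:
{"op": "play_rows", "data": {"rows": [[-4, 0, 0, 0], [-4, 0, 0, 0], [-4, 0, 0, 0], [-3, 0, 0, 0], [-1, 0, 2, 0], [0, 0, 3, 0], [0, 0, 3, 0], [0, 0, 0, 0], [0, 0, 0, 0], [0, 0, 0, 0]]}}

```text
time_s: 13.55
tool_pos: [506.5, -255.9, 177.9]
eef_rot: [3.14, 0.001, 1.281]
ft_force: [0.2, 0.5, 0.8]
finger_gap: 1.0
grip_force: 0.0
```

```bash
python3 go.py "[(0,-112,130),(0,-112,80)]" np.pi/2+0.13 3; python3 - <<'E'
from plant import arm
import numpy as np
from h import *
from go import *
c=arm.camera("wrist")
x,y=np.meshgrid(np.arange(-40,41.),np.arange(-150,-75.))
u=proj(c,nest2w(C0,YAW,np.c_[x.ravel(),y.ravel(),np.full(x.size,110)])).astype(np.float32)
p=cv2.remap(c["pixels"],u[:,0].reshape(x.shape),u[:,1].reshape(x.shape),cv2.INTER_LINEAR)
print(u.min(0),u.max(0))
g=p.min(2); m=(g>150).astype(np.uint8)
n,l,s,ce=cv2.connectedComponentsWithStats(m);
for i in range(1,n):
    if s[i,4]>60:
        pts=np.argwhere(l==i)[:,::-1].astype(np.float32); r=cv2.minAreaRect(pts); print(s[i,4],ce[i]-[40,150],r)
E
```

```text
t 13.55 nest xy 0.2 -114.3 tipz 169.9 yaw_n 1.571 F [0.2 0.5 0.8] T [ 0.01 -0.03  0.  ] gap 1.00 q6 1.24 8.0
(0, -112, 130) [[0.08, -0.01, 1.33, -2.47], [0.08, -0.0, 1.33, -2.47], [0.08, -0.0, 1.33, -2.47]]
(0, -112, 80) 3 x [0.0, 0.0, 1.67, -0.0]
[211.07298 163.51656] [358.07614 285.2411 ]
215 [  -0.16744186 -111.93488372] ((39.786582946777344, 38.42073440551758), (4.306829929351807, 49.473331451416016), 6.34019136428833)
```

Request:
{"op": "play_rows", "data": {"rows": [[0.1, 0, 1.3, -2.1], [0.1, 0, 1.3, -2.1], [0, 0, 1.4, -2.1], [0, 0, 1.7, 0], [0, 0, 1.7, 0], [0, 0, 1.6, 0], [0, 0, 0, 0], [0, 0, 0, 0]]}}

```text
time_s: 14.27
tool_pos: [507.3, -253.4, 87.4]
eef_rot: [3.141, 0.0, 1.392]
ft_force: [0.2, 0.2, 1.3]
finger_gap: 1.002
grip_force: 0.0
```

Request:
{"op": "play_rows", "data": {"rows": [[0, 0, 0, 0], [0, 0, 0, 0], [0, 0, 0, 0], [0, 0, 0, 0], [0, 0, 0, 0], [0, 0, 0, 0]], "grip": 0.83, "squeeze": 20}}

```text
time_s: 14.77
tool_pos: [506.9, -253.3, 86.5]
eef_rot: [3.141, 0.0, 1.392]
ft_force: [1.1, -0.1, 0.5]
finger_gap: 0.174
grip_force: 0.0
```

```bash
python3 go.py
```

```text
t 14.77 nest xy -0.2 -111.7 tipz 78.5 yaw_n 1.682 F [ 1.1 -0.1  0.5] T [ 0.    0.02 -0.02] gap 0.17 q6 1.14 8.0
```

Request:
{"op": "play_rows", "data": {"rows": [[0, 0, 0, -7], [0, 0, 0, -7], [0, 0, 0, -7], [0, 0, 0, -7], [0, 0, 0, -7], [0, 0, 0, -7], [0, 0, 0, -7], [0, 0, 0, -7], [0, 0, 0, -7], [0, 0, 0, -7]]}}

```text
time_s: 15.6
tool_pos: [507.3, -253.3, 86.4]
eef_rot: [3.141, 0.001, 2.62]
ft_force: [2.8, 0.9, -0.3]
finger_gap: 0.166
grip_force: 1.1
```

```bash
python3 go.py
```

```text
t 15.60 nest xy 0.3 -111.6 tipz 78.4 yaw_n 2.910 F [ 2.8  0.9 -0.3] T [ 0.09 -0.48 -0.04] gap 0.17 q6 -0.09 8.0
```

Flag is following; continuing.

Request:
{"op": "play_rows", "data": {"rows": [[0, 0, 0, -7], [0, 0, 0, -7], [0, 0, 0, -7], [0, 0, 0, -7], [0, 0, 0, -7], [0, 0, 0, -7], [0, 0, 0, -7], [0, 0, 0, -7], [0, 0, 0, -7], [0, 0, 0, -7]]}}

```text
time_s: 16.43
tool_pos: [506.9, -252.8, 86.3]
eef_rot: [3.141, 0.001, -2.442]
ft_force: [1.0, 1.0, 0.7]
finger_gap: 0.167
grip_force: 1.0
```

Request:
{"op": "play_rows", "data": {"rows": [[0, 0, 0, -7], [0, 0, 0, -7], [0, 0, 0, -7], [0, 0, 0, -7], [0, 0, 0, -7], [0, 0, 0, 0], [0, 0, 0, 0]]}}

```text
time_s: 17.02
tool_pos: [506.8, -253.3, 86.3]
eef_rot: [3.141, -0.0, -1.841]
ft_force: [0.1, 0.7, -0.4]
finger_gap: 0.166
grip_force: 0.0
```

```bash
python3 go.py
```

```text
t 17.02 nest xy -0.2 -111.7 tipz 78.3 yaw_n -1.551 F [ 0.1  0.7 -0.4] T [-0.01 -0.   -0.01] gap 0.17 q6 -1.91 8.0
```

Request:
{"op": "play_rows", "data": {"rows": [[0, 0, 0, 0], [0, 0, 0, 0], [0, 0, 0, 0], [0, 0, 0, 0], [0, 0, 0, 0]], "grip": 0.93, "squeeze": 20}}

```text
time_s: 17.43
tool_pos: [506.9, -253.3, 86.3]
eef_rot: [-3.141, -0.0, -1.838]
ft_force: [0.1, 0.8, 1.6]
finger_gap: 0.088
grip_force: 24.7
```

```bash
python3 go.py
```

```text
t 17.43 nest xy -0.2 -111.7 tipz 78.3 yaw_n -1.548 F [0.1 0.8 1.6] T [ 0.16 -0.17 -0.4 ] gap 0.09 q6 -1.92 8.0
```

Request:
{"op": "play_rows", "data": {"rows": [[0, 0, 0, 0], [0, 0, 0, 0], [0, 0, 0, 0], [0, 0, 0, 0], [0, 0, 0, 0], [0, 0, 0, 0]], "grip": 0}}

```text
time_s: 17.93
tool_pos: [506.8, -253.3, 86.3]
eef_rot: [3.141, 0.0, -1.837]
ft_force: [-0.1, -0.3, 0.1]
finger_gap: 0.925
grip_force: 0.0
```

Request:
{"op": "play_rows", "data": {"rows": [[0, 0, -1.5, 0], [0, 0, -2.5, 0], [0, 0, -3, 0], [0, 0, -3, 0], [0, 0, -2, 0], [0, 0, 0, 0], [0, 0, 0, 0], [0, 0, 0, 0]]}}

```text
time_s: 18.6
tool_pos: [506.5, -253.1, 205.4]
eef_rot: [3.141, 0.0, -1.837]
ft_force: [-0.1, 0.2, -1.1]
finger_gap: 0.997
grip_force: 0.0
```

```bash
python3 - <<'E'
from plant import arm
import numpy as np
from h import *
from go import *
st()
c=arm.camera("wrist")
x,y=np.meshgrid(np.arange(-40,41.),np.arange(-150,-75.))
u=proj(c,nest2w(C0,YAW,np.c_[x.ravel(),y.ravel(),np.full(x.size,110)])).astype(np.float32)
p=cv2.remap(c["pixels"],u[:,0].reshape(x.shape),u[:,1].reshape(x.shape),cv2.INTER_LINEAR)
g=p.min(2); m=(g>150).astype(np.uint8)
n,l,s,ce=cv2.connectedComponentsWithStats(m);
for i in range(1,n):
    if s[i,4]>60: print(s[i,4],ce[i]-[40,150],cv2.minAreaRect(np.argwhere(l==i)[:,::-1].astype(np.float32)))
E
```

```text
t 18.60 nest xy -0.6 -111.6 tipz 197.4 yaw_n -1.547 F [-0.1  0.2 -1.1] T [-0.05 -0.01  0.01] gap 1.00 q6 -1.92 8.0
214 [  -0.5046729  -112.89719626] ((39.5, 37.0), (50.0, 5.0), 90.0)
290 [-24.55862069 -81.73448276] ((15.0, 68.5), (11.0, 26.0), 90.0)
319 [ 23.96551724 -81.56739812] ((63.5, 68.0), (12.0, 27.0), 90.0)
```

```bash
python3 -c "
from plant import arm
print(arm.finish_job())"
```

```text
the job is handed in; nothing more can be done
None
```

I handed the job in at about 19 s: the cover is shut, all four tabs looked flush in the wrist camera before I touched the flag, and the flag was turned to its far stop. The hand-in gave no verdict, and I did not re-check the tabs after turning the flag.

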